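# Load-test a power unit: lever to zero, plug in the relay, lever up to the set mark

## Task

Get this power unit ready for its load test: first push the tester's red-handled load lever all the way back against its zero stop (the end with the red mark), and with the lever still at zero plug the blue relay fully home into the unit's socket. Then swing the lever to the green marker so that its white tip points at the marker, and leave it there. Leave the orange relay and the other things on the bench where they are.

Things in the scene. Friction and masses are not known exactly. Their poses are not given: they have to be found in the camera images.
- tester: load tester, a grey box with a black top, 190 (its x) x 220 (its y) x 60 mm high, fixed. Origin: centre of its underside, on the bench; z up. The lever turns about a vertical axis through point lever_pivot and sweeps over the -x half of the black top. Nothing but the lever and its hub stands more than 20 mm above the top
- lever_pivot (a point): point on the lever's vertical axis at the tester's top face (60 mm above the bench), 45 mm along the tester's +x from its middle
- load_lever (a joint): angle of the load lever in rad: 0 = against the zero stop (red mark), growing clockwise seen from above to 1.8 at the other stop. Stiff (about 0.22 N m, some 2.9 N at the handle): it stays where it is left
- lever_handle (a point): middle of the lever's red upright handle, a cylinder 20 mm across, 18 to 58 mm above the tester's top, 77 mm from the pivot; this point is 38 mm above the top. Its frame turns with the lever: x outwards from the pivot along the lever, z up. The steel arm below it is 12 mm wide, 10 to 18 mm above the top; its white pointed tip ends 99 mm from the pivot
- setpoint: the green set marker, fixed to the tester's top. Origin on the lever's axis at the top face; its x axis points from the pivot to the marker, so the lever is on the mark when the x axes of lever_handle and setpoint agree. z up
- marker (a point): middle of the green marker's upper face: a green block 18 mm (radial) x 16 mm (across) x 5 mm high, 113.5 mm from the pivot
- power_unit: power unit, an aluminium case 125 (x) x 185 (y) mm, top 63 mm above the bench, on a brown pallet 200 x 210 x 18 mm; fixed. Origin: centre of the underside, on the bench; z up. Low components on the case stay below 81 mm
- socket (a point): centre of the mouth of the socket, at the top of a black block 60 (x) x 52 (y) mm, 83 mm above the bench. Rectangular hole 31 (x) x 23 mm (y), 17 mm deep, with a chamfered rim; z up
- relay_blue: the blue relay, 70 g, loose, standing upright. Black foot 28 (x) x 20 (y) x 14 mm high, above it a blue body 36 (x) x 28 (y) x 36 mm; 50 mm tall in all, white stripe along x on top. Origin: centre of the foot's underside; z up. It goes into the socket foot first, x along the socket's x (either way round), until the blue body rests on the black block (origin 14 mm below the mouth)
- relay_orange: an orange relay of the same shape and size, to be left alone; origin: centre of its underside
- power_driver: black electric screwdriver lying on the bench, about 210 mm long along its x, 36 mm high; origin under its middle; leave alone
- steel_cup: open steel cup, 68 mm across, 85 mm high; origin: centre of its underside; leave alone
- heat_sink: finned aluminium heat sink 50 (x) x 90 (y) x 38 mm high; origin: centre of its underside; leave alone
- threadlock: small white bottle with a red cap, 36 mm across, 95 mm high; origin: centre of its underside; leave alone
- wrench: steel wrench 160 mm long lying along its x; leave alone
Things that resemble listed ones, but are neither listed nor needed, are in the scene too. Of the things that look like the relay_blue, the largest one is meant.

How it is judged:
By the outcome, as a careful person would: the job done as asked, in the order asked, and still so for the second after the job is handed in, with the robot touching nothing.
It also fails if it takes over 72 s, if anything falls off the work surface, if the arm or the gripper's body presses on something with over 40 N, if the wrist force passes 120 N, or if a joint passes its speed limit or range.

## Robot

A 7-joint arm with a two-finger parallel gripper is mounted at the origin on the work surface. World frame = base frame: x ahead of the robot, y to its left, z up, the work surface at z = 0. Lengths are in m, angles in rad, forces in N, time in s.
With the tool pointing down it reaches from about 0.4 to 0.875 m from the base axis. Payload 19.3 kg.
Tool frame: the origin (TCP) lies at the very end of the fingers, on their centre line; the grasp point (between the pads) lies 19 mm behind it; z points along the fingers, y is the line along which they close (so a half turn about z gives the same grasp; the last joint's range is limited). The gripper opens to 85 mm and grips with 20 to 120 N. Pads are 22 mm wide; open, the fingers measure 114 mm over their backs; the gripper's body (76 mm by 85 mm) begins 54 mm behind the grasp point. The pads swing forward as they close: fully open they stand 13 mm farther back than shut.
Start: joints at [-1.235, 0.521, -0.036, 1.599, 0.021, 1.021, -0.113], TCP at [0.247, 0.574, 0.231] pointing down, gripper open.
Joint ranges: [-2.91, 2.91], [-0.3, 2.13], [-1.5, 1.42], [0.17, 2.43], [-1.26, 4.41], [0.16, 1.93], [-2.52, 2.52]. Speed limits (rad/s): [1.89, 1.89, 2.39, 2.39, 3.01, 3.01, 3.01].

## Interface

Orientations are given as [roll, pitch, yaw] about the fixed x, y, z axes, in that order (R = Rz(yaw) Ry(pitch) Rx(roll)).
In Python, from workcell import observe, grab_frame, job_done gives the robot as it stands.
- The arm moves only by the tool move_arm, never from a script. Its argument "plan" is a list that holds one entry, the list of rows, each a list of 7 numbers: the shift along the tool's x, y, z each as a share of 0.02 m, from -1 to 1, then the turn, a rotation vector about the tool's x, y, z each as a share of 6 degrees, from -1 to 1, then the opening, from -1 (shut) to 1 (fully open). A call has exactly 10 rows; each row shifts and turns the commanded pose from where the row before left it, along the tool's axes as they then stand; what a row does not reach is not made up. A row lasts 1/10 s, in which the tool goes at most 50 mm and 8.59 degrees, less where a joint would pass 70% of its speed; a pose out of reach is approached as far as the arm can. A call with a number of a shift or a turn outside -1 to 1 is refused whole. A call with a gripper value outside its range is refused whole. The fingers move at their own pace and stop on an object; "grip_force" is the grip in N (left out, the last holds). Time passes only in rows, so rows that do not move let the fingers close, or fill a call up. It gives the time, the measured TCP pose, the force, the opening and the grip force at its end, in the units of the state.
- observe(): the state, without advancing time (a new reading comes with each control period).
- grab_frame(name): name is "scene" or "top" or "wrist"; returns a dict with "color" (480x640x3 uint8, red, green, blue), "intrinsics" (3x3 intrinsics, pixels), "position" and "orientation" of the camera in the world; the wrist camera has in their place "tool_from_camera" (4x4, takes a point from camera to tool coordinates, whose origin is the TCP and whose axes are the flange's). Camera axes: x right, y down, z forward; pixel columns grow to the right and rows downward; lengths in m; the calibration is good to about 2 mm. A picture is of the moment at which its call begins: read the wrist's pose just before it. There is no depth.
- job_done(): hands the job in; it is judged then, once.
The state is a dict: "clock": time; "qpos": joint angles; "qd": joint speeds; "joint_efforts": joint torques, N m; "position": TCP position; "tool_rot": TCP orientation; "force": force on the tool from outside, world axes, zero at the start; "moment": the same for the moment, N m; "grip_width": finger opening in m; "finger_force": force on a finger pad.
Only numpy, scipy, OpenCV 4.12 (cv2) and the standard library are available. Lean on these libraries where they do the work, as an engineer would, in place of code of your own. Each camera call takes 0.05 s, during which the arm holds its last target. There are 200 camera calls.

## Working session

There is one attempt and no reset: what is moved stays moved. The work goes in short steps, Python scripts to look and compute and a tool call to move; the robot and the scene stay as the last step left them, time stands still between calls to the robot, and variables do not carry over. Pictures are saved under pics/ and viewed, at most 10 in all, crops included, and the job is handed in when it is done.

Besides the shell and the picture viewer there is one more tool, called as name([rows], argument=value, ...), one row to a line, values as JSON. move_arm: Moves the arm, as the interface text tells. Shift numbers are shares of 0.02 m and turn numbers shares of 6 degrees, none past 1 either way. Its arguments: {"type":"object","properties":{"plan":{"type":"array"},"grip_force":{"type":"number"}},"required":["plan"]}

```bash
mkdir -p pics; cat > h.py <<'E'
import numpy as np, cv2, pickle
from scipy.spatial.transform import Rotation as R
from workcell import observe, grab_frame
def snap(name,tag):
    s=observe(); f=grab_frame(name); f['s']=s
    cv2.imwrite(f'pics/{tag}.png',f['color'][:,:,::-1]); pickle.dump(f,open(f'pics/{tag}.pkl','wb')); return f
def load(tag): return pickle.load(open(f'pics/{tag}.pkl','rb'))
def rot(o):
    o=np.array(o,float)
    if o.shape==(3,3): return o
    return (R.from_euler('xyz',o) if o.size==3 else R.from_quat(o)).as_matrix()
def cam(f):
    if 'tool_from_camera' in f:
        T=np.array(f['tool_from_camera']); Rt=rot(f['s']['tool_rot']); return Rt@T[:3,:3], Rt@T[:3,3]+np.array(f['s']['position'])
    return rot(f['orientation']),np.array(f['position'])
def ray(f,p):
    Rc,c=cam(f); d=Rc@np.linalg.inv(f['intrinsics'])@[p[0],p[1],1]; return c,d/np.linalg.norm(d)
def onz(f,p,z):
    c,d=ray(f,p); return c+d*(z-c[2])/d[2]
def proj(f,X):
    Rc,c=cam(f); q=f['intrinsics']@(Rc.T@(np.array(X)-c)); return q[:2]/q[2]
def tri(fs,ps):
    A=np.zeros((3,3));b=np.zeros(3);L=[ray(f,p) for f,p in zip(fs,ps)]
    for c,d in L:
        P=np.eye(3)-np.outer(d,d);A+=P;b+=P@c
    X=np.linalg.solve(A,b); return X,max(np.linalg.norm((np.eye(3)-np.outer(d,d))@(X-c)) for c,d in L)
E
python3 - <<'E'
from h import *
for n in('scene','top','wrist'):
    f=snap(n,n+'0'); print(n,cam(f)[1].round(3),{k:np.array(v).round(3).tolist() for k,v in f.items() if k not in('color','s')})
print(f['s'])
E
```

```text
scene [ 1.36  -0.197  0.797] {'intrinsics': [[504.895, 0.0, 319.38], [0.0, 504.895, 237.608], [0.0, 0.0, 1.0]], 'position': [1.36, -0.197, 0.797], 'orientation': [-2.277, 0.01, 1.212]}
top [0.492 0.065 1.673] {'intrinsics': [[624.781, 0.0, 317.046], [0.0, 624.781, 238.198], [0.0, 0.0, 1.0]], 'position': [0.492, 0.065, 1.673], 'orientation': [-3.068, 0.016, -1.587]}
wrist [0.18  0.602 0.372] {'intrinsics': [[393.44, 0.0, 318.346], [0.0, 393.44, 245.94], [0.0, 0.0, 1.0]], 'tool_from_camera': [[0.001, -0.959, -0.282, 0.072], [1.0, 0.001, 0.0, -0.0], [-0.0, -0.282, 0.959, -0.141], [0.0, 0.0, 0.0, 1.0]]}
{'clock': 0.1, 'qpos': array([-1.23518232,  0.52195808, -0.03634093,  1.59991899,  0.02125688,
        1.0211488 , -0.11279539]), 'qd': array([ 3.41599222e-04, -1.70235230e-03, -7.79513986e-04, -1.44376681e-03,
       -9.95044770e-05, -2.22610945e-03, -2.55595052e-04]), 'joint_efforts': array([ 3.45110348e-03, -9.28478765e+01,  1.98326960e+00, -3.70526218e+01,
        1.79891218e-02,  5.31073892e-03,  6.38167876e-05]), 'position': array([0.24664908, 0.57394455, 0.23079234]), 'tool_rot': array([-3.14055206e+00,  1.15968986e-04,  2.73581320e+00]), 'force': array([0.24440375, 0.30001826, 0.93992957]), 'moment': array([-0.05388987,  0.0371644 , -0.00493744]), 'finger_force': 0.0, 'grip_width': 0.08569986308913767}
```

View pics/scene0.png

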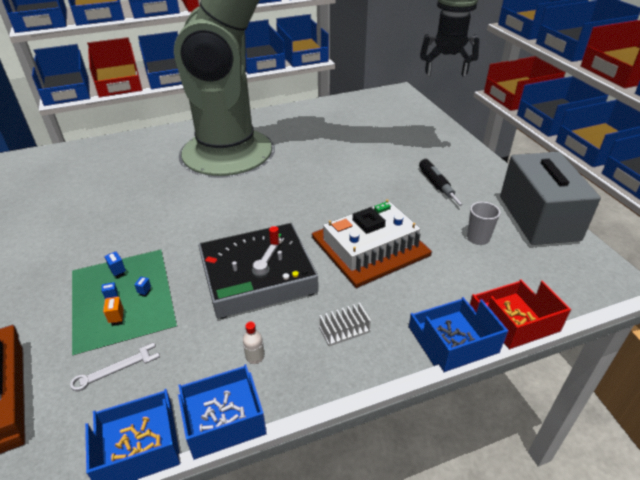

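View pics/top0.png

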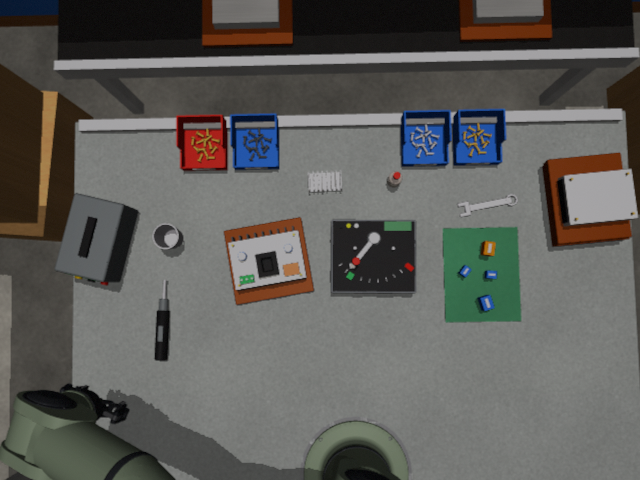

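The scene view shows the tester (scene 258,270; top 374,257), the power unit with its black socket (scene 369,218; top 267,264) and the green mat with the relays. The relay candidates, by top-view pixels, are blue (486,303), blue (464,271), blue (491,275) and orange (488,248). (486,303) looks the largest. I'll confirm that in an enlarged crop.

```bash
python3 - <<'E'
from h import *
t=load('top0');s=load('scene0')
def blobs(f,box,lo,hi,amin=15):
    x0,y0,x1,y1=box; h=cv2.cvtColor(f['color'],cv2.COLOR_RGB2HSV)
    m=cv2.inRange(h,np.array(lo),np.array(hi)); k=np.zeros_like(m);k[y0:y1,x0:x1]=m[y0:y1,x0:x1]
    n,_,st,c=cv2.connectedComponentsWithStats(k)
    return [(int(st[i][4]),c[i].round(1).tolist()) for i in range(1,n) if st[i][4]>=amin]
print('blue top',blobs(t,(440,220,525,330),(100,100,50),(130,255,255)))
print('blue scene',blobs(s,(70,240,180,350),(100,100,50),(130,255,255)))
tb=(325,215,420,300)
print('red',blobs(t,tb,(0,120,90),(8,255,255),4),blobs(t,tb,(172,120,90),(180,255,255),4)); print('green',blobs(t,tb,(40,80,50),(85,255,255),4))
for p,z in (((486,303),.05),((374,238),.08),((374,257),.06),((267,264),.083),((166,237),.08),((395,179),.09)): print(p,onz(t,p,z).round(3))
a=cv2.resize(t['color'][220:330,440:530],None,fx=4.4,fy=4.4,interpolation=cv2.INTER_CUBIC)
b=cv2.resize(s['color'][240:340,70:180],(396,484),interpolation=cv2.INTER_CUBIC)
b=cv2.resize(s['color'][240:350,70:160],(396,484),interpolation=cv2.INTER_CUBIC)
cv2.imwrite('pics/crop1.png',np.hstack([a[:484,:396],b])[:,:,::-1])
E
```

```text
blue top [(70, [464.8, 270.6]), (69, [491.0, 274.4]), (135, [486.5, 302.4])]
blue scene [(276, [115.2, 264.0]), (189, [142.5, 285.7]), (179, [109.0, 289.9])]
red [(51, [355.5, 260.8]), (51, [409.0, 266.6])] []
green [(251, [397.4, 226.0]), (57, [349.9, 275.2])]
(486, 303) [ 0.438 -0.343  0.05 ]
(374, 238) [ 0.609 -0.057  0.08 ]
(374, 257) [ 0.561 -0.057  0.06 ]
(267, 264) [0.547 0.217 0.083]
(166, 237) [0.62  0.477 0.08 ]
(395, 179) [ 0.758 -0.113  0.09 ]
```

View pics/crop1.png

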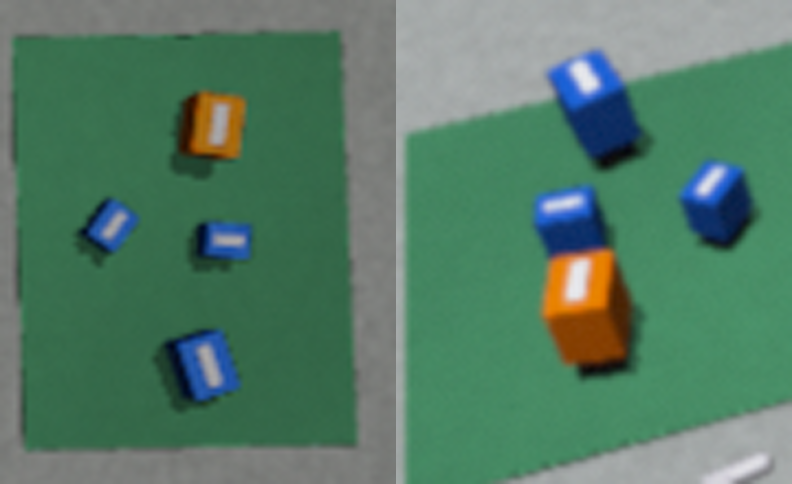

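The crop confirms it: the blue relay at top (486,303) is about twice the size of the other two blue ones, and it matches the orange one. It's the one meant. Next I'll move the wrist camera over the tester.

move_arm([
  [[-1, -0.85, 0, 0, 0, 0, 1], [-1, -0.85, 0, 0, 0, 0, 1], [-1, -0.85, 0, 0, 0, 0, 1], [-1, -0.85, 0, 0, 0, 0, 1], [-1, -0.85, 0, 0, 0, 0, 1], [-1, -0.85, 0, 0, 0, 0, 1], [-1, -0.85, 0, 0, 0, 0, 1], [-1, -0.85, 0, 0, 0, 0, 1], [-1, -0.85, 0, 0, 0, 0, 1], [-1, -0.85, 0, 0, 0, 0, 1]],
])

```text
clock: 1.15
position: [0.3637, 0.338, 0.2312]
tool_rot: [-3.141, -0.0, 2.736]
force: [0.5, -0.6, 0.4]
grip_width: 0.0854
finger_force: 0.0
```

move_arm([
  [[-1, -0.85, 0, 0, 0, 0, 1], [-1, -0.85, 0, 0, 0, 0, 1], [-1, -0.85, 0, 0, 0, 0, 1], [-1, -0.85, 0, 0, 0, 0, 1], [-1, -0.85, 0, 0, 0, 0, 1], [-1, -0.85, 0, 0, 0, 0, 1], [-1, -0.85, 0, 0, 0, 0, 1], [-1, -0.85, 0, 0, 0, 0, 1], [-1, -0.85, 0, 0, 0, 0, 1], [-1, -0.85, 0, 0, 0, 0, 1]],
])

```text
clock: 2.15
position: [0.4803, 0.1029, 0.2312]
tool_rot: [-3.141, -0.0, 2.736]
force: [-0.2, 0.5, -0.6]
grip_width: 0.0852
finger_force: 0.0
```

```bash
python3 - <<'E'
from h import *
w=snap('wrist','w1');print(w['s']['position'],w['s']['tool_rot'],w['s']['qpos'].round(2),w['s']['force'])
E
```

```text
[0.48032122 0.10290848 0.23124858] [-3.14148181e+00 -9.26495828e-05  2.73585039e+00] [-0.43  0.31  0.12  1.95 -0.05  0.88  0.88] [-0.23608554  0.45832024 -0.55413266]
```

View pics/w1.png

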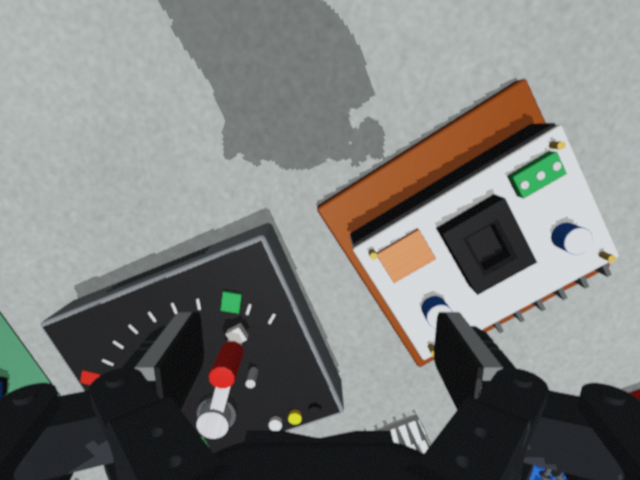

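The wrist view shows the lever hub (215,418), the red handle top (221,377), the white tip (238,330), the green marker (231,302), the red zero mark (90,378) and the socket hole (488,244). I'll triangulate these against the top view.

```bash
python3 - <<'E'
from h import *
t=load('top0');w=load('w1')
def blob(f,box,lo,hi):
    x0,y0,x1,y1=box; h=cv2.cvtColor(f['color'],cv2.COLOR_RGB2HSV)[y0:y1,x0:x1]
    m=cv2.inRange(h,np.array(lo),np.array(hi)); n,l,st,c=cv2.connectedComponentsWithStats(m)
    i=1+np.argmax(st[1:,4]); return c[i]+[x0,y0], st[i]
gw,_=blob(w,(200,280,260,325),(40,80,80),(85,255,255)); gt,_=blob(t,(340,265,360,285),(40,80,50),(85,255,255))
hw,st=blob(w,(200,340,250,400),(0,120,190),(8,255,255)); print('hw',hw,st)
G,e=tri([w,t],[gw,gt]);print('marker',G.round(4),e, onz(w,gw,.065).round(4))
H,e=tri([w,t],[hw,(356,260)]);print('handle',H.round(4),e, onz(w,hw,.118).round(4))
P,e=tri([w,t],[(215,418),(374.5,237.5)]);print('hub',P.round(4),e,onz(w,(213,424),.085).round(4))
rw,_=blob(w,(75,365,110,392),(0,120,120),(8,255,255));print('redmark',rw,onz(w,rw,.062).round(4))
S,e=tri([w,t],[(488,245),(266.5,264)]);print('socket',S.round(4),e,onz(w,(488,245),.083).round(4))
# tester top outline in top view & wrist corners at z=.06
for p in ((267,237),(343,408),(45,325)): print('tcorner',onz(w,p,.06).round(4))
tip=onz(w,(240,327),.074);print('tip',tip)
a=cv2.resize(w['color'][260:440,60:360],None,fx=2.6,fy=2.6,interpolation=cv2.INTER_CUBIC)
cv2.imwrite('pics/crop2.png',a[:,:,::-1])
b=cv2.resize(w['color'][180:310,420:550],None,fx=4,fy=4,interpolation=cv2.INTER_CUBIC);cv2.imwrite('pics/crop3.png',b[:,:,::-1])
E
```

```text
hw [221.32368421 377.49210526] [ 10  28  24  20 380]
marker [0.5146 0.006  0.0617] 0.0003570393578700388 [0.5133 0.0071 0.065 ]
handle [ 0.5516 -0.0082  0.1123] 0.0004628749501274314 [ 0.5482 -0.0055  0.118 ]
hub [ 0.6111 -0.0584  0.0673] 0.000540783083367771 [ 0.6049 -0.0516  0.085 ]
redmark [ 88.15544041 377.08290155] [ 0.5295 -0.147   0.062 ]
socket [0.5469 0.2199 0.0736] 0.00031133519889754566 [0.5426 0.2174 0.083 ]
tcorner [0.4745 0.0591 0.06  ]
tcorner [0.6537 0.0535 0.06  ]
tcorner [ 0.4701 -0.1548  0.06  ]
tip [0.53383582 0.00783068 0.074     ]
```

View pics/crop2.png

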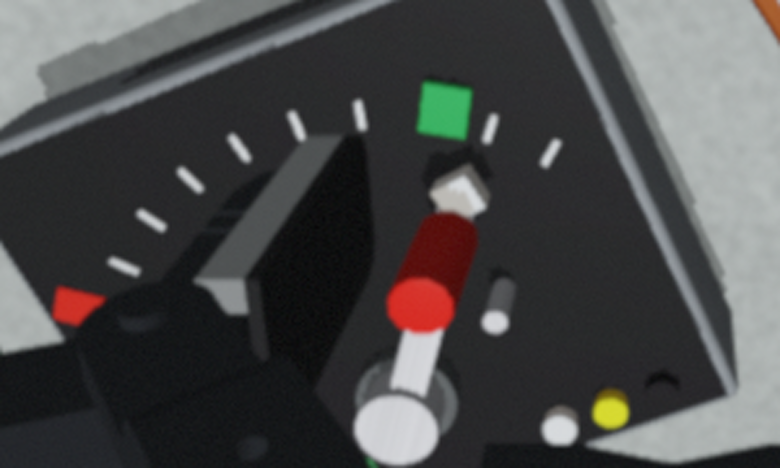

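View pics/crop3.png

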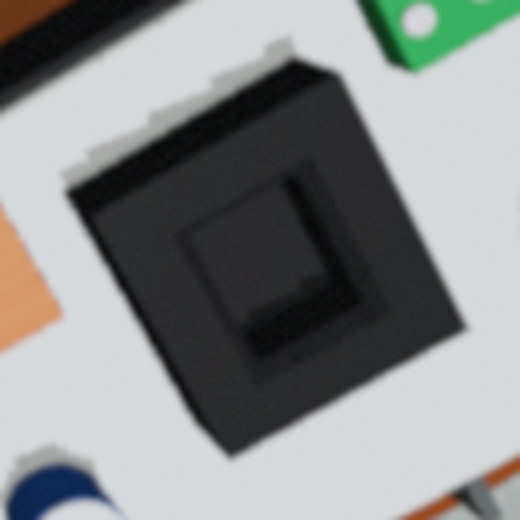

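The second crop shows the lever just short of, or close to, the green marker. The third shows the socket hole clearly, with rim corners at about (183,233), (310,158), (385,310) and (258,382) in the crop. I'll take a second, more central wrist view of the tester.

move_arm([
  [[-0.73, -0.87, 0, 0, 0, 0, 1], [-0.73, -0.87, 0, 0, 0, 0, 1], [-0.73, -0.87, 0, 0, 0, 0, 1], [-0.73, -0.87, 0, 0, 0, 0, 1], [-0.73, -0.87, 0, 0, 0, 0, 1], [-0.73, -0.87, 0, 0, 0, 0, 1], [0, 0, 0, 0, 0, 0.93, 1], [0, 0, 0, 0, 0, 0.93, 1], [0, 0, 0, 0, 0, 0.93, 1], [0, 0, 0, 0, 0, 0, 1]],
])

```text
clock: 3.2
position: [0.5192, -0.0264, 0.2311]
tool_rot: [-3.141, -0.0, 2.442]
force: [-0.0, -1.0, -0.8]
grip_width: 0.0856
finger_force: 0.0
```

```bash
python3 - <<'E'
from h import *
w=snap('wrist','w2');print(w['s']['position'],w['s']['tool_rot'],w['s']['qpos'].round(2))
E
```

```text
[ 0.51915752 -0.02638166  0.23114229] [-3.14124446e+00 -2.01681890e-04  2.44184792e+00] [-0.25  0.36  0.24  1.88 -0.11  0.91  0.91]
```

View pics/w2.png

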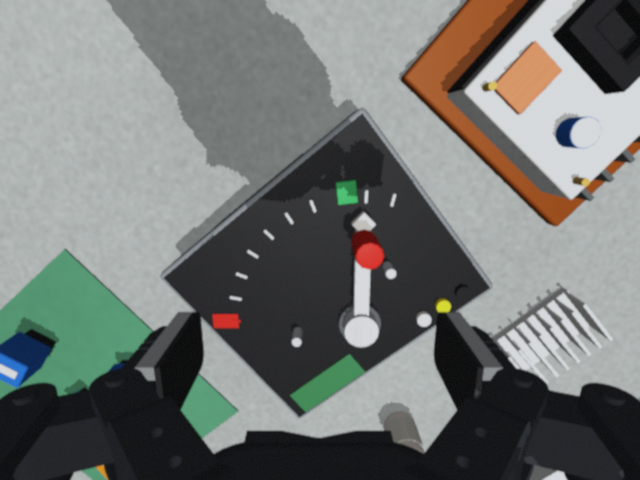

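This view shows the whole tester: corners at (363,110), (165,275), (301,415) and (490,285), hub (361,328), handle top (370,256), tip (364,221), marker (347,193) and red mark (226,321). The relay is at about (15,370).

```bash
python3 - <<'E'
from h import *
t=load('top0');w1=load('w1');w=load('w2')
def blob(f,box,lo,hi):
    x0,y0,x1,y1=box; h=cv2.cvtColor(f['color'],cv2.COLOR_RGB2HSV)[y0:y1,x0:x1]
    m=cv2.inRange(h,np.array(lo),np.array(hi)); n,l,st,c=cv2.connectedComponentsWithStats(m)
    i=1+np.argmax(st[1:,4]); return c[i]+[x0,y0]
g=[blob(w1,(200,280,260,325),(40,80,80),(85,255,255)),blob(w,(330,175,362,210),(40,80,80),(85,255,255))]
h=[blob(w1,(200,340,250,400),(0,120,190),(8,255,255)),blob(w,(345,225,390,275),(0,120,190),(8,255,255))]
G=tri([w1,w],g);H=tri([w1,w],h);P=tri([w1,w],[(213,424),(361,326)])
print('marker',g,G);print('handle',h,H);print('hub',P)
print('z-plane: marker',onz(w,g[1],.065),'handle',onz(w,h[1],.118),'hub.085',onz(w,(361,326),.085))
C=np.array([onz(w,p,.06) for p in ((363,110),(165,275),(301,415),(490,285))]);print(C.round(4))
c=C.mean(0);ax=(C[2]+C[3]-C[0]-C[1])[:2];yaw=np.arctan2(ax[1],ax[0]);pv=c[:2]+.045*np.array([np.cos(yaw),np.sin(yaw)])
print('centre',c,'yaw deg',np.degrees(yaw),'pivot',pv,[np.linalg.norm(C[i]-C[(i+1)%4]).round(4) for i in range(4)])
for n,X in(('marker',onz(w,g[1],.065)),('handle',onz(w,h[1],.118)),('red',onz(w,blob(w,(205,310,245,335),(0,120,120),(8,255,255)),.062)),('tip',onz(w,(364,214),.074))):
    d=X[:2]-pv;print(n,X.round(4),np.linalg.norm(d),np.degrees(np.arctan2(d[1],d[0]))%360)
# socket
s1=[(183,233),(310,158),(385,310),(258,382)]
Q=np.array([onz(w1,(420+(p[0]+.5)/4-.5,180+(p[1]+.5)/4-.5),.083) for p in s1]);print('socket',Q.round(4),Q.mean(0),[np.linalg.norm(Q[i]-Q[(i+1)%4]).round(4) for i in range(4)],[np.degrees(np.arctan2(*(Q[(i+1)%4]-Q[i])[1::-1])).round(1) for i in range(4)])
E
```

```text
marker [array([230.49759615, 302.18028846]), array([346.45956607, 192.7357002 ])] (array([0.51405045, 0.00618952, 0.06264755]), np.float64(3.224321648288832e-05))
handle [array([221.32368421, 377.49210526]), array([369.37790698, 255.71705426])] (array([ 0.54916987, -0.00656196,  0.11608727]), np.float64(6.379138684841513e-05))
hub (array([ 0.60287039, -0.05109375,  0.08616811]), np.float64(0.0011704226803029784))
z-plane: marker [0.513698   0.00630549 0.065     ] handle [ 0.54847126 -0.00638893  0.118     ] hub.085 [ 0.60225178 -0.05176846  0.085     ]
[[ 0.474   0.0547  0.06  ]
 [ 0.47   -0.1553  0.06  ]
 [ 0.6511 -0.1595  0.06  ]
 [ 0.6546  0.0502  0.06  ]]
centre [ 0.56243786 -0.05245733  0.06      ] yaw deg -1.3761750621548279 pivot [ 0.60742489 -0.05353807] [np.float64(0.2101), np.float64(0.1812), np.float64(0.2097), np.float64(0.1807)]
marker [0.5137 0.0063 0.065 ] 0.11120243178179129 147.44223004053987
handle [ 0.5485 -0.0064  0.118 ] 0.07548888247911495 141.34834874785713
red [ 0.5335 -0.1448  0.062 ] 0.1174327470846732 231.00294233361936
tip [0.5338 0.0067 0.074 ] 0.0951729166262061 140.71093571168424
socket [[0.5303 0.2031 0.083 ]
 [0.5257 0.2294 0.083 ]
 [0.5605 0.2344 0.083 ]
 [0.5652 0.2076 0.083 ]] [0.54542526 0.21864449 0.083     ] [np.float64(0.0267), np.float64(0.0352), np.float64(0.0272), np.float64(0.0352)] [np.float64(100.0), np.float64(8.2), np.float64(-80.2), np.float64(-172.6)]
```

move_arm([
  [[-0.24, 0.86, 0, 0, 0, -0.12, 1], [-0.24, 0.86, 0, 0, 0, -0.13, 1], [0, 0, 1, 0, 0, 0, 1], [0, 0, 1, 0, 0, 0, 1], [0, 0, 1, 0, 0, 0, 1], [0, 0, 1, 0, 0, 0, 1], [0, 0, 1, 0, 0, 0, 1], [0, 0, 1, 0, 0, 0, 1], [0, 0, 1, 0, 0, 0, 1], [0, 0, 0.1, 0, 0, 0, 1]],
])

```text
clock: 4.25
position: [0.5474, -0.0061, 0.0874]
tool_rot: [-3.14, -0.003, 2.473]
force: [-0.6, 0.0, 0.1]
grip_width: 0.0854
finger_force: 0.0
```

move_arm([
  [[0, 0, 0, 0, 0, 0, -1], [0, 0, 0, 0, 0, 0, -1], [0, 0, 0, 0, 0, 0, -1], [0, 0, 0, 0, 0, 0, -1], [0, 0, 0, 0, 0, 0, -1], [0, 0, 0, 0, 0, 0, -1], [0, 0, 0, 0, 0, 0, -1], [0, 0, 0, 0, 0, 0, -1], [0, 0, 0, 0, 0, 0, -1], [0, 0, 0, 0, 0, 0, -1]],
], grip_force=30)

```text
clock: 5.25
position: [0.5489, -0.0061, 0.0899]
tool_rot: [3.141, 0.0, 2.47]
force: [-1.9, 0.6, 7.2]
grip_width: 0.0193
finger_force: 29.0
```

move_arm([
  [[-0.02, -0.4, 0, 0, 0, -1, -1], [-0.02, -0.4, 0, 0, 0, -1, -1], [-0.02, -0.4, 0, 0, 0, -1, -1], [-0.02, -0.4, 0, 0, 0, -1, -1], [-0.02, -0.4, 0, 0, 0, -1, -1], [-0.02, -0.4, 0, 0, 0, -1, -1], [-0.02, -0.4, 0, 0, 0, -1, -1], [-0.02, -0.4, 0, 0, 0, -1, -1], [-0.02, -0.4, 0, 0, 0, -1, -1], [-0.02, -0.4, 0, 0, 0, -1, -1]],
])

```text
clock: 6.25
position: [0.5357, -0.0828, 0.0898]
tool_rot: [3.141, -0.003, -2.763]
force: [-11.2, -2.7, 16.3]
grip_width: 0.0186
finger_force: 29.9
```

move_arm([
  [[0.05, -0.4, -0.03, 0, 0, -1, -1], [0.05, -0.4, -0.03, 0, 0, -1, -1], [0, -0.4, 0, 0, 0, -1, -1], [0, -0.4, 0, 0, 0, -1, -1], [0, 0, 0, 0, 0, 0, -1], [0, 0, 0, 0, 0, 0, -1], [0, 0, 0, 0, 0, 0, -1], [0, 0, 0, 0, 0, 0, -1], [0, 0, 0, 0, 0, 0, -1], [0, 0, 0, 0, 0, 0, -1]],
])

```text
clock: 7.25
position: [0.5521, -0.1097, 0.0903]
tool_rot: [-3.141, 0.001, -2.347]
force: [8.5, 1.8, -15.2]
grip_width: 0.0194
finger_force: 31.0
```

```bash
python3 - <<'E'
from h import *
s=observe();d=s['position'][:2]-[.609,-.0545];a=np.arctan2(d[1],d[0]);print(np.linalg.norm(d),np.degrees(a)%360,np.degrees(s['tool_rot'][2])%360,s['qpos'].round(2))
F=s['force'];print('radial',F[:2]@[np.cos(a),np.sin(a)],'tang ccw',F[:2]@[-np.sin(a),np.cos(a)],F)
E
```

```text
0.0792456549899796 224.1536764318944 225.525471021484 [ 0.26  0.62 -0.24  1.87  0.22  0.68  2.26]
radial -7.361394694794808 tang ccw 4.571074175692753 [  8.46575239   1.84821198 -15.20352484]
```

move_arm([
  [[0, -0.15, 0, 0, 0, -0.3, -1], [0, -0.15, 0, 0, 0, -0.3, -1], [-0.02, -0.1, 0, 0, 0, -0.3, -1], [0, 0, 0, 0, 0, 0, -1], [0, 0, 0, 0, 0, 0, -1], [0, 0, 0, 0, 0, 0, -1], [0, 0, 0, 0, 0, 0, -1], [0, 0, 0, 0, 0, 0, -1], [0, 0, 0, 0, 0, 0, -1], [0, 0, 0, 0, 0, 0, -1]],
])

```text
clock: 8.25
position: [0.5577, -0.115, 0.0903]
tool_rot: [-3.142, 0.0, -2.254]
force: [6.0, 2.2, -14.0]
grip_width: 0.019
finger_force: 31.0
```

```bash
cat > a.py <<'E'
from h import *
s=observe();d=s['position'][:2]-[.609,-.0545];a=np.arctan2(d[1],d[0]);print(np.linalg.norm(d),np.degrees(a)%360,np.degrees(s['tool_rot'][2])%360,s['qpos'].round(2))
F=s['force'];print('radial',F[:2]@[np.cos(a),np.sin(a)],'tang ccw',F[:2]@[-np.sin(a),np.cos(a)],F)
E
python3 a.py
```

```text
0.07935122853401687 229.675398759652 230.86973591556526 [ 0.28  0.63 -0.26  1.85  0.24  0.69  2.34]
radial -5.605263869474139 tang ccw 3.144197282545515 [  6.02436888   2.23873607 -13.99141576]
```

move_arm([
  [[0, -0.1, 0, 0, 0, 0, -1], [0, -0.1, 0, 0, 0, 0, -1], [0, 0, 0, 0, 0, 0, -1], [0, 0, 0, 0, 0, 0, -1], [0, 0, 0, 0, 0, 0, -1], [0, 0, 0, 0, 0, 0, -1], [0, 0, 0, 0, 0, 0, -1], [0, 0, 0, 0, 0, 0, -1], [0, 0, 0, 0, 0, 0, -1], [0, 0, 0, 0, 0, 0, -1]],
])

```text
clock: 9.25
position: [0.5592, -0.1165, 0.0901]
tool_rot: [3.138, -0.001, -2.253]
force: [-7.5, 9.9, -4.1]
grip_width: 0.019
finger_force: 32.1
```

```bash
python3 a.py
```

```text
0.07947873537735849 231.21183395770362 230.93709811127223 [ 0.29  0.63 -0.26  1.84  0.24  0.7   2.35]
radial -3.0042022131571278 tang ccw -12.085434394942359 [-7.5382408   9.91251134 -4.14194989]
```

The tangential force jumped to 12 N and the motion stopped at 231°, which matches the red mark, so the lever is at the stop. I'll release it and rise.

move_arm([
  [[0, -0.05, 0, 0, 0, 0, -1], [0, 0, 0, 0, 0, 0, -1], [0, 0, 0, 0, 0, 0, 1], [0, 0, 0, 0, 0, 0, 1], [0, 0, 0, 0, 0, 0, 1], [0, 0, 0, 0, 0, 0, 1], [0, 0, 0, 0, 0, 0, 1], [0, 0, -0.5, 0, 0, 0, 1], [0, 0, -1, 0, 0, 0, 1], [0, 0, -1, 0, 0, 0, 1]],
])

```text
clock: 10.25
position: [0.5614, -0.1183, 0.1416]
tool_rot: [3.141, -0.0, -2.253]
force: [0.5, 0.4, 0.3]
grip_width: 0.0853
finger_force: 0.0
```

```bash
python3 a.py;python3 -c "
from h import *
s=observe();print(s['position'],s['grip_width'])"
```

```text
0.07964194592664094 233.27142311591382 230.91058443853203 [ 0.31  0.56 -0.28  1.81  0.21  0.8   2.38]
radial -0.6115519111452979 tang ccw 0.20789059850555594 [0.53234294 0.36582131 0.2574323 ]
[ 0.56137213 -0.11833123  0.14164573] 0.08531278699375544
```

move_arm([
  [[0.96, -0.19, -0.3, 0, 0, 0, 1], [0.96, -0.19, -0.3, 0, 0, 0, 1], [0.96, -0.19, -0.3, 0, 0, 0, 1], [0.96, -0.19, -0.3, 0, 0, 0, 1], [0.96, -0.19, -0.3, 0, 0, 0, 1], [0.96, -0.19, -0.3, 0, 0, 0, 1], [0.96, -0.19, -0.3, 0, 0, 0, 1], [0.96, -0.19, -0.3, 0, 0, 0, 1], [0.96, -0.19, -0.3, 0, 0, 0, 1], [0.96, -0.19, -0.3, 0, 0, 0, 1]],
])

```text
clock: 11.25
position: [0.4694, -0.2923, 0.2016]
tool_rot: [-3.141, -0.001, -2.253]
force: [-0.2, 0.1, 0.2]
grip_width: 0.0855
finger_force: 0.0
```

```bash
python3 -c "
from h import *
f=snap('wrist','w3');print(f['s']['position'],f['s']['qpos'].round(2))"
```

```text
[ 0.46940688 -0.29226816  0.20163495] [ 0.99  0.54 -0.76  1.8   0.44  0.98  2.51]
```

move_arm([
  [[0.96, -0.19, 0, 0, 0, 0, 1], [0.96, -0.19, 0, 0, 0, 0, 1], [0.6, -0.1, 0, 0, 0, 0, 1], [0, 0, 0, 0, 0, 0.88, 1], [0, 0, 0, 0, 0, 0.88, 1], [0, 0, 0, 0, 0, 0.88, 1], [0, 0, 0, 0, 0, 0.88, 1], [0, 0, 0, 0, 0, 0.88, 1], [0, 0, 0, 0, 0, 0.88, 1], [0, 0, 0, 0, 0, 0, 1]],
])

```text
clock: 12.3
position: [0.4456, -0.3365, 0.2012]
tool_rot: [-3.141, -0.0, -2.808]
force: [-0.2, -0.4, -0.3]
grip_width: 0.0852
finger_force: 0.0
```

```bash
python3 - <<'E'
from h import *
f=snap('wrist','w4');print(f['s']['position'],f['s']['tool_rot'],f['s']['qpos'].round(2))
g=load('w3')
from h import *
def top(f,n):
    h=cv2.cvtColor(f['color'],cv2.COLOR_RGB2HSV)
    b=cv2.inRange(h,np.array((100,100,40)),np.array((130,255,255)))
    c,_=cv2.findContours(b,cv2.RETR_EXTERNAL,cv2.CHAIN_APPROX_NONE)
    c=[x for x in sorted(c,key=cv2.contourArea)[::-1][:5]]
    for x in c: print(n,cv2.contourArea(x),cv2.boundingRect(x))
top(g,'w3');top(f,'w4')
cv2.imwrite('pics/pair.png',cv2.resize(np.hstack([g['color'],f['color']]),(800,300),interpolation=cv2.INTER_AREA)[:,:,::-1])
E
```

```text
[ 0.44560644 -0.33654172  0.20118788] [-3.14066317e+00 -3.13282652e-04 -2.80775520e+00] [ 1.1   0.55 -0.79  1.78  0.46  1.    2.03]
w3 1906.0 (278, 116, 57, 62)
w3 1020.5 (200, 167, 44, 42)
w3 940.0 (251, 241, 34, 32)
w3 285.5 (69, 465, 35, 15)
w3 279.5 (0, 359, 31, 29)
w4 1788.5 (293, 187, 38, 53)
w4 957.5 (317, 294, 37, 43)
w4 942.0 (246, 263, 38, 40)
```

View pics/pair.png

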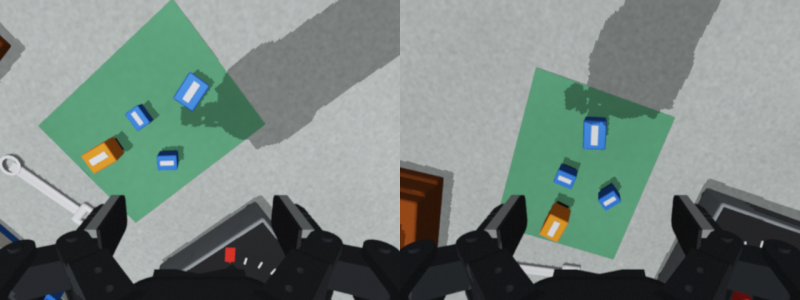

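Both wrist views show the large blue relay, at about (307,147) in w3 and (310,212) in w4, with the small blue and orange ones apart from it. The white stripe marks the centre of its top.

```bash
python3 - <<'E'
from h import *
fs=[load('w3'),load('w4')];bx=[(278,110,340,182),(290,180,335,245)]
st=[];
for f,(x0,y0,x1,y1) in zip(fs,bx):
    c=f['color'][y0:y1,x0:x1]; h=cv2.cvtColor(c,cv2.COLOR_RGB2HSV)
    m=((h[...,1]<90)&(h[...,2]>150)).astype(np.uint8)
    # stripe lies inside blue: fill blue hull
    b=cv2.inRange(h,np.array((100,100,150)),np.array((130,255,255)));k=cv2.findNonZero(b);hu=cv2.convexHull(k)
    H=np.zeros_like(m);cv2.fillConvexPoly(H,hu,1);m&=H
    n,l,s,cc=cv2.connectedComponentsWithStats(m);i=1+np.argmax(s[1:,4]);p=cc[i]+[x0,y0]
    r=cv2.minAreaRect(hu);r2=cv2.minAreaRect(cv2.findNonZero((l==i).astype(np.uint8)))
    print('stripe',p,s[i][4],'topface rect',np.array(r[0])+[x0,y0],r[1],r[2],r2);st.append(p)
    q=cv2.boxPoints(r)+[x0,y0]; Q=np.array([onz(f,a,.05) for a in q]);print([(np.linalg.norm(Q[i]-Q[i-1]).round(4),np.degrees(np.arctan2(*(Q[i]-Q[i-1])[1::-1])).round(1)) for i in range(4)],Q.mean(0).round(4))
    q=cv2.boxPoints(r2)+[x0,y0]; Q=np.array([onz(f,a,.05) for a in q]);print('stripe',[(np.linalg.norm(Q[i]-Q[i-1]).round(4),np.degrees(np.arctan2(*(Q[i]-Q[i-1])[1::-1])).round(1)) for i in range(4)],onz(f,p,.05).round(4))
print(tri(fs,st))
E
```

```text
stripe [305.44262295 146.70491803] 427 topface rect [305.38461304 145.92307663] (38.82901382446289, 50.477718353271484) 33.6900634765625 ((27.501758575439453, 36.651145935058594), (12.28320026397705, 35.00502395629883), 33.023868560791016)
[(np.float64(0.0281), np.float64(-72.7)), (np.float64(0.0356), np.float64(-164.6)), (np.float64(0.0273), np.float64(108.4)), (np.float64(0.0361), np.float64(16.7))] [ 0.4379 -0.3455  0.05  ]
stripe [(np.float64(0.0089), np.float64(-71.8)), (np.float64(0.0248), np.float64(-163.5)), (np.float64(0.0087), np.float64(108.9)), (np.float64(0.0249), np.float64(17.0))] [ 0.438  -0.3452  0.05  ]
stripe [310.88378378 216.45675676] 370 topface rect [310.90927887 216.49587631] (35.91746139526367, 44.13624572753906) 2.602562189102173 ((20.9196834564209, 36.18665313720703), (11.463201522827148, 32.05891036987305), 2.726311206817627)
[(np.float64(0.0277), np.float64(-73.5)), (np.float64(0.0341), np.float64(-164.4)), (np.float64(0.0268), np.float64(106.6)), (np.float64(0.0342), np.float64(17.0))] [ 0.4386 -0.3449  0.05  ]
stripe [(np.float64(0.0088), np.float64(-73.6)), (np.float64(0.0248), np.float64(-164.0)), (np.float64(0.0086), np.float64(106.4)), (np.float64(0.0248), np.float64(16.4))] [ 0.4383 -0.345   0.05  ]
(array([ 0.43788148, -0.34516651,  0.05204198]), np.float64(2.9898414150601824e-05))
```

move_arm([
  [[0.5, -0.28, 0.9, 0, 0, 0.43, 1], [0, 0, 1, 0, 0, 0, 1], [0, 0, 1, 0, 0, 0, 1], [0, 0, 1, 0, 0, 0, 1], [0, 0, 1, 0, 0, 0, 1], [0, 0, 1, 0, 0, 0, 1], [0, 0, 1, 0, 0, 0, 1], [0, 0, 1, 0, 0, 0, 1], [0, 0, 0.9, 0, 0, 0, 1], [0, 0, 0.1, 0, 0, 0, 1]],
])

```text
clock: 13.35
position: [0.4372, -0.3445, 0.021]
tool_rot: [3.14, -0.001, -2.848]
force: [-0.7, 1.4, 1.0]
grip_width: 0.0853
finger_force: 0.0
```

move_arm([
  [[0, 0, 0, 0, 0, 0, -1], [0, 0, 0, 0, 0, 0, -1], [0, 0, 0, 0, 0, 0, -1], [0, 0, 0, 0, 0, 0, -1], [0, 0, 0, 0, 0, 0, -1], [0, 0, 0, 0, 0, 0, -1], [0, 0, 0, 0, 0, 0, -1], [0, 0, 0, 0, 0, 0, -1], [0, 0, 0, 0, 0, 0, -1], [0, 0, 0, 0, 0, 0, -1]],
], grip_force=40)

```text
clock: 14.35
position: [0.4382, -0.3454, 0.0233]
tool_rot: [-3.141, 0.0, -2.851]
force: [-1.6, 0.4, 8.6]
grip_width: 0.0275
finger_force: 39.3
```

The grip width of 27.5 mm matches the 28 mm body. I'll lift and carry it to a viewing pose beside the socket.

move_arm([
  [[0, 0, -0.5, 0, 0, 0, -1], [0, 0, -1, 0, 0, 0, -1], [0, 0, -1, 0, 0, 0, -1], [0, 0, -1, 0, 0, 0, -1], [0, 0, -1, 0, 0, 0, -1], [0, 0, -1, 0, 0, 0, -1], [0, 0, -1, 0, 0, 0, -1], [0, 0, -1, 0, 0, 0, -1], [0, 0, -1, 0, 0, 0, -1], [-0.3, 0.5, -0.5, 0, 0, 0, -1]],
])

```text
clock: 15.35
position: [0.4408, -0.3347, 0.2045]
tool_rot: [-3.14, 0.001, -2.853]
force: [0.3, 0.3, -0.1]
grip_width: 0.0275
finger_force: 39.7
```

move_arm([
  [[-0.6, 0.9, 0, 0, 0, 0, -1], [-0.62, 0.96, 0, 0, 0, 0, -1], [-0.62, 0.96, 0, 0, 0, 0, -1], [-0.62, 0.96, 0, 0, 0, 0, -1], [-0.62, 0.96, 0, 0, 0, 0, -1], [-0.62, 0.96, 0, 0, 0, 0, -1], [-0.62, 0.96, 0, 0, 0, 0, -1], [-0.62, 0.96, 0, 0, 0, 0, -1], [-0.62, 0.96, 0, 0, 0, 0, -1], [-0.62, 0.96, 0, 0, 0, 0, -1]],
])

```text
clock: 16.35
position: [0.5044, -0.1137, 0.2026]
tool_rot: [3.142, -0.0, -2.85]
force: [-0.1, 0.4, 0.2]
grip_width: 0.0271
finger_force: 39.7
```

move_arm([
  [[-0.62, 0.96, 0, 0, 0, 0, -1], [-0.62, 0.96, 0, 0, 0, 0, -1], [-0.62, 0.96, 0, 0, 0, 0, -1], [-0.62, 0.96, 0, 0, 0, 0, -1], [-0.62, 0.96, 0, 0, 0, 0, -1], [-0.62, 0.96, 0, 0, 0, 0, -1], [-0.62, 0.96, 0, 0, 0, 0, -1], [-0.62, 0.96, 0, 0, 0, 0, -1], [-0.62, 0.96, 0, 0, 0, 0, -1], [-0.62, 0.96, 0, 0, 0, 0, -1]],
])

```text
clock: 17.35
position: [0.5679, 0.1056, 0.2026]
tool_rot: [3.141, -0.0, -2.85]
force: [-0.7, -0.8, 0.4]
grip_width: 0.0272
finger_force: 39.7
```

move_arm([
  [[-0.62, 0.96, 0, 0, 0, 0, -1], [-0.62, 0.96, 0, 0, 0, 0, -1], [-0.62, 0.96, 0, 0, 0, 0, -1], [-0.62, 0.96, 0, 0, 0, 0, -1], [-0.62, 0.96, 0, 0, 0, 0, -1], [0, 0, 0, 0, 0, 0.68, -1], [0, 0, 0, 0, 0, 0.68, -1], [0, 0, 0, 0, 0, 0, -1], [0, 0, 0, 0, 0, 0, -1], [0, 0, 0, 0, 0, 0, -1]],
])

```text
clock: 18.35
position: [0.6, 0.2137, 0.2025]
tool_rot: [-3.142, -0.0, -2.992]
force: [-1.0, -0.0, -0.2]
grip_width: 0.0272
finger_force: 39.7
```

```bash
python3 - <<'E'
from h import *
f=snap('wrist','w5');print(f['s']['position'],f['s']['tool_rot'],np.degrees(f['s']['tool_rot'][2]),f['s']['qpos'].round(2))
print([proj(f,X).round(0) for X in ([.5454,.2186,.083],[.5469,.2199,.083])])
x,y=proj(f,[.5454,.2186,.083]).astype(int)
np.savetxt('pics/off.txt',[x-100,y-75])
a=f['color'][max(0,y-75):y+75,x-100:x+100]
cv2.imwrite('pics/crop5.png',cv2.resize(a,None,fx=4,fy=4,interpolation=cv2.INTER_CUBIC)[:,:,::-1]);print(x-100,max(0,y-75))
E
```

```text
[0.60004149 0.21371444 0.20254785] [-3.14157348e+00 -1.03102500e-04 -2.99161967e+00] -171.40718076951998 [ 0.04  0.67 -0.75  1.57  0.49  1.1   0.89]
[array([338., 161.]), array([340., 164.])]
238 85
```

View pics/crop5.png

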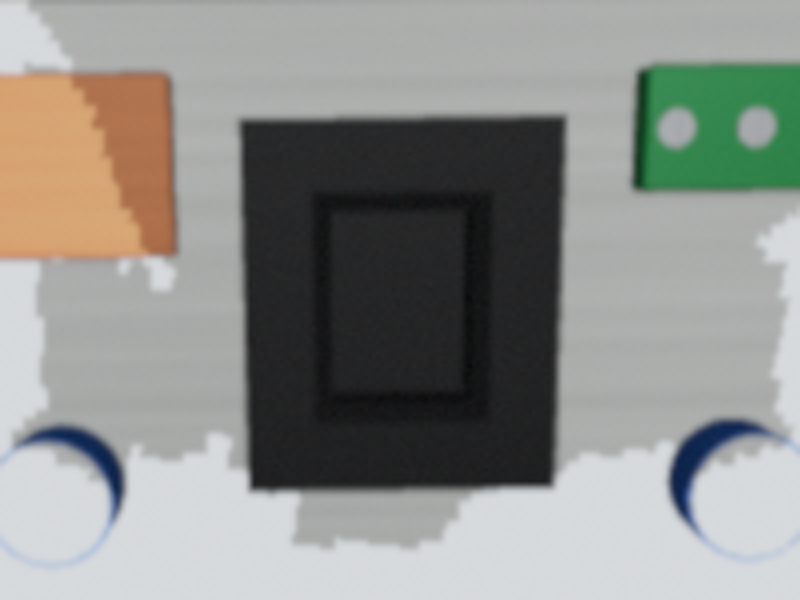

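The crop shows the socket block with corners at (240,120), (566,116), (554,486) and (250,489), and the hole rim at (314,194), (492,190), (489,418) and (316,420). It is almost square to the tool.

```bash
python3 - <<'E'
from h import *
w1=load('w1');w5=load('w5')
u=lambda p,o:((p[0]+.5)/4-.5+o[0],(p[1]+.5)/4-.5+o[1])
B5=[u(p,(238,86-1)) for p in ((240,120),(566,116),(554,486),(250,489))]
H5=[u(p,(238,85)) for p in ((314,194),(492,190),(489,418),(316,420))]
H1=[u(p,(420,180)) for p in ((183,233),(310,158),(385,310),(258,382))]
B1=[u(p,(420,180)) for p in ((92,213),(338,74),(465,326),(231,455))]
def rep(n,f,q,z=.083):
    Q=np.array([onz(f,a,z) for a in q]);e=[Q[(i+1)%4]-Q[i] for i in range(4)]
    print(n,Q.mean(0).round(4),[(np.linalg.norm(v).round(4),np.degrees(np.arctan2(v[1],v[0])).round(1)) for v in e])
rep('B5',w5,B5);rep('H5',w5,H5);rep('H1',w1,H1);rep('B1',w1,B1)
for a in((H1,H5),(B1,B5)):
    T=[tri([w1,w5],[a[0][i],a[1][i]]) for i in range(4)];print(np.array([t[0] for t in T]).round(4).tolist(),np.mean([t[0] for t in T],0).round(4),[round(t[1],4) for t in T])
E
```

```text
B5 [0.546  0.2186 0.083 ] [(np.float64(0.0513), np.float64(99.3)), (np.float64(0.0589), np.float64(9.2)), (np.float64(0.051), np.float64(-80.8)), (np.float64(0.0588), np.float64(-170.6))]
H5 [0.5458 0.2186 0.083 ] [(np.float64(0.0284), np.float64(99.9)), (np.float64(0.0363), np.float64(9.6)), (np.float64(0.0287), np.float64(-80.7)), (np.float64(0.036), np.float64(-170.9))]
H1 [0.5454 0.2186 0.083 ] [(np.float64(0.0267), np.float64(100.0)), (np.float64(0.0352), np.float64(8.2)), (np.float64(0.0272), np.float64(-80.2)), (np.float64(0.0352), np.float64(-172.6))]
B1 [0.545  0.2183 0.083 ] [(np.float64(0.0507), np.float64(98.4)), (np.float64(0.0582), np.float64(9.2)), (np.float64(0.0502), np.float64(-80.6)), (np.float64(0.0591), np.float64(-170.4))]
[[0.5301, 0.2023, 0.0844], [0.5256, 0.2296, 0.0829], [0.5619, 0.2358, 0.0799], [0.566, 0.2077, 0.0818]] [0.5459 0.2188 0.0822] [np.float64(0.0006), np.float64(0.0002), np.float64(0.0003), np.float64(0.0003)]
[[0.5209, 0.1887, 0.0803], [0.5128, 0.2393, 0.0814], [0.5715, 0.2491, 0.0799], [0.5793, 0.1984, 0.0811]] [0.5461 0.2189 0.0807] [np.float64(0.0003), np.float64(0.0001), np.float64(0.0), np.float64(0.0003)]
```

move_arm([
  [[0.88, 0.22, 0, 0, 0, -0.12, -1], [0.88, 0.22, 0, 0, 0, 0, -1], [0.88, 0.21, 0, 0, 0, 0, -1], [0, 0, 0.9, 0, 0, 0, -1], [0, 0, 0.9, 0, 0, 0, -1], [0, 0, 0.9, 0, 0, 0, -1], [0, 0, 0.9, 0, 0, 0, -1], [0, 0, 0.9, 0, 0, 0, -1], [0, 0, 0, 0, 0, 0, -1], [0, 0, 0, 0, 0, 0, -1]],
])

```text
clock: 19.4
position: [0.5461, 0.2184, 0.1129]
tool_rot: [3.141, -0.0, -2.98]
force: [0.4, 0.0, -0.3]
grip_width: 0.0277
finger_force: 39.7
```

```bash
cat > b.py <<'E'
from h import *
s=observe();print(s['position'].round(4),np.degrees(s['tool_rot']).round(2),s['force'].round(1),s['moment'].round(2))
a=s['tool_rot'][2];d=np.array([.546,.2187])-s['position'][:2]
print('to socket, tool x,y mm',1000*d@[np.cos(a),np.sin(a)],1000*d@[np.sin(a),-np.cos(a)])
E
python3 b.py
```

```text
[0.5461 0.2184 0.1129] [ 1.7999e+02 -1.0000e-02 -1.7077e+02] [ 0.4  0.  -0.3] [0.02 0.   0.05]
to socket, tool x,y mm 0.07152023068006189 0.33272463687596865
```

move_arm([
  [[0, 0.015, 0.15, 0, 0, 0, -1], [0, 0, 0.15, 0, 0, 0, -1], [0, 0, 0.15, 0, 0, 0, -1], [0, 0, 0.1, 0, 0, 0, -1], [0, 0, 0.1, 0, 0, 0, -1], [0, 0, 0, 0, 0, 0, -1], [0, 0, 0, 0, 0, 0, -1], [0, 0, 0, 0, 0, 0, -1], [0, 0, 0, 0, 0, 0, -1], [0, 0, 0, 0, 0, 0, -1]],
])

```text
clock: 20.4
position: [0.5461, 0.2185, 0.0995]
tool_rot: [-3.142, 0.0, -2.981]
force: [-0.0, -0.2, -1.0]
grip_width: 0.0276
finger_force: 39.7
```

```bash
python3 b.py
```

```text
[0.5461 0.2185 0.0995] [-180.     0.  -170.8] [-0.  -0.2 -1. ] [-0.03  0.01  0.01]
to socket, tool x,y mm 0.06317823898388376 0.18428514921959205
```

The foot is 7 mm into the hole without any contact force. Now pressing it home.

move_arm([
  [[0, 0, 0.12, 0, 0, 0, -1], [0, 0, 0.12, 0, 0, 0, -1], [0, 0, 0.1, 0, 0, 0, -1], [0, 0, 0.04, 0, 0, 0, -1], [0, 0, 0.04, 0, 0, 0, -1], [0, 0, 0, 0, 0, 0, -1], [0, 0, 0, 0, 0, 0, -1], [0, 0, 0, 0, 0, 0, -1], [0, 0, 0, 0, 0, 0, -1], [0, 0, 0, 0, 0, 0, -1]],
])

```text
clock: 21.4
position: [0.5461, 0.2185, 0.0911]
tool_rot: [-3.142, 0.0, -2.981]
force: [0.2, -0.0, -1.1]
grip_width: 0.0272
finger_force: 39.7
```

```bash
python3 b.py
```

```text
[0.5461 0.2185 0.0911] [-180.      0.   -170.79] [ 0.2 -0.  -1.1] [ 0.02 -0.04  0.02]
to socket, tool x,y mm 0.0587109763877904 0.20254666304384875
```

move_arm([
  [[0, 0, 0.05, 0, 0, 0, -1], [0, 0, 0.05, 0, 0, 0, -1], [0, 0, 0, 0, 0, 0, -1], [0, 0, 0, 0, 0, 0, -1], [0, 0, 0, 0, 0, 0, -1], [0, 0, 0, 0, 0, 0, -1], [0, 0, 0, 0, 0, 0, -1], [0, 0, 0, 0, 0, 0, -1], [0, 0, 0, 0, 0, 0, -1], [0, 0, 0, 0, 0, 0, -1]],
])

```text
clock: 22.4
position: [0.5462, 0.2186, 0.0902]
tool_rot: [-3.141, 0.001, -2.981]
force: [-6.7, -4.7, 21.8]
grip_width: 0.0273
finger_force: 42.7
```

```bash
python3 b.py
```

```text
[0.5462 0.2186 0.0902] [-1.7997e+02  5.0000e-02 -1.7079e+02] [-6.7 -4.7 21.8] [-0.99  1.45  0.01]
to socket, tool x,y mm 0.18149833322335937 0.1025501482389552
```

Contact is at 22 N with the TCP at 0.0902 m. The fully home height, from the grasp offset, is 0.0901 m. Releasing and rising.

move_arm([
  [[0, 0, 0, 0, 0, 0, 1], [0, 0, 0, 0, 0, 0, 1], [0, 0, 0, 0, 0, 0, 1], [0, 0, 0, 0, 0, 0, 1], [0, 0, 0, 0, 0, 0, 1], [0, 0, -0.5, 0, 0, 0, 1], [0, 0, -1, 0, 0, 0, 1], [0, 0, -1, 0, 0, 0, 1], [0, 0, -1, 0, 0, 0, 1], [0, 0, -1, 0, 0, 0, 1]],
])

```text
clock: 23.4
position: [0.546, 0.2186, 0.1807]
tool_rot: [3.141, 0.0, -2.981]
force: [-1.1, -0.1, 0.9]
grip_width: 0.0854
finger_force: 0.0
```

```bash
python3 - <<'E'
from h import *
f=snap('wrist','w6');s=snap('scene','s6');p=f['s']['position'];print(p,np.degrees(f['s']['tool_rot'][2]),f['s']['qpos'].round(2))
# relay top: lit blue hull at expected height .119
for z in(.119,): print('expected px',proj(f,[.546,.2187,z]))
h=cv2.cvtColor(f['color'],cv2.COLOR_RGB2HSV);x,y=proj(f,[.546,.2187,.119]).astype(int)
m=cv2.inRange(h,np.array((100,100,130)),np.array((130,255,255)));k=np.zeros_like(m);k[max(0,y-80):y+80,x-80:x+80]=m[max(0,y-80):y+80,x-80:x+80]
hu=cv2.convexHull(cv2.findNonZero(k));r=cv2.minAreaRect(hu);print(r);Q=np.array([onz(f,a,.119) for a in cv2.boxPoints(r)])
print(Q.mean(0),[np.linalg.norm(Q[i]-Q[i-1]).round(4) for i in range(4)],[np.degrees(np.arctan2(*(Q[i]-Q[i-1])[1::-1])).round(1) for i in range(4)])
# red handle in scene
hs=cv2.cvtColor(s['color'],cv2.COLOR_RGB2HSV);print('handle expected scene px at 231deg',proj(s,[.609+.077*np.cos(np.radians(231)),-.0545+.077*np.sin(np.radians(231)),.098]))
mm=cv2.inRange(hs,np.array((0,120,90)),np.array((8,255,255)));n,_,st,c=cv2.connectedComponentsWithStats(mm[200:320,190:330]);print([(st[i][4],c[i]+[190,200]) for i in range(1,n) if st[i][4]>10])
E
```

```text
[0.54600143 0.21864638 0.18067917] -170.77971176435125 [ 0.04  0.62 -0.76  1.72  0.5   1.    0.82]
expected px [318.39562293 268.17037156]
((318.5, 266.0), (157.0, 58.0), -0.0)
[0.54511472 0.21861969 0.119     ] [np.float64(0.0877), np.float64(0.0336), np.float64(0.0839), np.float64(0.0336)] [np.float64(-80.8), np.float64(-174.0), np.float64(99.2), np.float64(12.5)]
handle expected scene px at 231deg [225.02277065 251.40816716]
[(np.int32(160), array([224.60625, 248.9625 ])), (np.int32(65), array([210.69230769, 259.26153846]))]
```

```bash
python3 - <<'E'
from h import *
w=load('w6');s=load('s6');out=[]
for f in(w,s):
    x,y=proj(f,[.546,.2187,.119]).astype(int);r=34 if f is w else 9
    h=cv2.cvtColor(f['color'],cv2.COLOR_RGB2HSV)[y-r:y+r,x-r:x+r]
    m=((h[...,1]<110)&(h[...,2]>140)).astype(np.uint8);n,l,st,c=cv2.connectedComponentsWithStats(m)
    if n>1:
        i=min(range(1,n),key=lambda i:np.linalg.norm(c[i]-r)-.02*st[i][4]);p=c[i]+[x-r,y-r];print('exp',(x,y),'stripe',p,st[i]);out.append(p)
        q=cv2.boxPoints(cv2.minAreaRect(cv2.findNonZero((l==i).astype(np.uint8))))+[x-r,y-r];Q=np.array([onz(f,a,.119) for a in q]);print(onz(f,p,.119).round(4),[np.linalg.norm(Q[i]-Q[i-1]).round(4) for i in range(4)])
if len(out)==2: print(tri([w,s],out))
# pivot circle fit r=.077 through gripped TCPs
from scipy.optimize import least_squares
P=np.array([[.5489,-.0061],[.5357,-.0828],[.5521,-.1097],[.5577,-.115],[.5592,-.1165]])
for r in(.077,):
    z=least_squares(lambda c:np.linalg.norm(P-c,axis=1)-r,[.609,-.0545]);print('pivot',z.x,z.fun)
c=z.x
for n,q in(('marker',(.5138,.0063)),('handle0',(.5488,-.0065)),('zero',P[-1])):
    d=np.array(q)-c;print(n,np.linalg.norm(d),np.degrees(np.arctan2(d[1],d[0]))%360)
E
```

```text
exp (np.int64(318), np.int64(268)) stripe [318.45747801 267.88123167] [ 27  13  16  43 682]
[0.5458 0.2187 0.119 ] [np.float64(0.0083), np.float64(0.0244), np.float64(0.0081), np.float64(0.0244)]
exp (np.int64(368), np.int64(204)) stripe [368.17687075 199.04081633] [  0   0  18  13 147]
[0.527  0.2257 0.119 ] [np.float64(0.0457), np.float64(0.0389), np.float64(0.0458), np.float64(0.0378)]
(array([0.5416837 , 0.21813744, 0.13094612]), np.float64(0.00013562682283126264))
pivot [ 0.60757298 -0.0562624 ] [ 1.93170972e-04 -3.84273990e-04  2.48550315e-05  5.46520723e-05
  2.56153453e-04]
marker 0.1127272221110063 146.290020566492
handle0 0.07701013126407368 139.74579622931302
zero 0.0772561534526398 231.2342676178029
```

move_arm([
  [[0.12, -0.98, 0, 0, 0, 0, 1], [0.12, -0.98, 0, 0, 0, 0, 1], [0.12, -0.98, 0, 0, 0, 0, 1], [0.12, -0.98, 0, 0, 0, 0, 1], [0.12, -0.98, 0, 0, 0, 0, 1], [0.12, -0.98, 0, 0, 0, 0, 1], [0.12, -0.98, 0, 0, 0, 0, 1], [0.12, -0.98, 0, 0, 0, 0, 1], [0.12, -0.98, 0, 0, 0, 0, 1], [0.12, -0.98, 0, 0, 0, 0, 1]],
])

```text
clock: 24.5
position: [0.5535, 0.0204, 0.1791]
tool_rot: [-3.142, -0.0, -2.981]
force: [-0.7, -0.4, -0.0]
grip_width: 0.0851
finger_force: 0.0
```

move_arm([
  [[0.12, -0.98, 0, 0, 0, 0, 1], [0.12, -0.98, 0, 0, 0, 0, 1], [0.12, -0.98, 0, 0, 0, 0, 1], [0.12, -0.98, 0, 0, 0, 0, 1], [0.12, -0.98, 0, 0, 0, 0, 1], [0.12, -0.98, 0, 0, 0, 0, 1], [0.12, -0.98, 0, 0, 0, 0, 1], [0, 0, 0, 0, 0, -1, 1], [0, 0, 0, 0, 0, -1, 1], [0, 0, 0, 0, 0, -1, 1]],
])

```text
clock: 25.5
position: [0.5589, -0.117, 0.1791]
tool_rot: [3.141, -0.0, -2.663]
force: [-0.6, 0.7, 0.4]
grip_width: 0.0855
finger_force: 0.0
```

move_arm([
  [[0, 0, 0, 0, 0, -1, 1], [0, 0, 0, 0, 0, -1, 1], [0, 0, 0, 0, 0, -1, 1], [0, 0, 0, 0, 0, -0.95, 1], [0, 0, 0, 0, 0, 0, 1], [0, 0, 0, 0, 0, 0, 1], [0, 0, 0, 0, 0, 0, 1], [0, 0, 0, 0, 0, 0, 1], [0, 0, 0, 0, 0, 0, 1], [0, 0, 0, 0, 0, 0, 1]],
])

```text
clock: 26.5
position: [0.5591, -0.1169, 0.1791]
tool_rot: [-3.141, -0.0, -2.253]
force: [-0.7, -0.3, 0.4]
grip_width: 0.0852
finger_force: 0.0
```

```bash
python3 - <<'E'
from h import *
f=snap('wrist','w7');s=f['s'];print(s['position'].round(4),np.degrees(s['tool_rot'][2])%360,s['qpos'].round(2))
h=cv2.cvtColor(f['color'],cv2.COLOR_RGB2HSV);x,y=proj(f,[.5592,-.1165,.118]).astype(int);print('exp',x,y)
m=cv2.inRange(h,np.array((0,120,190)),np.array((8,255,255)));n,l,st,c=cv2.connectedComponentsWithStats(m)
for i in range(1,n):
    if st[i][4]>80: print(st[i],c[i],onz(f,c[i],.118).round(4))
m=cv2.inRange(h,np.array((40,80,80)),np.array((85,255,255)));n,l,st,c=cv2.connectedComponentsWithStats(m)
for i in range(1,n):
    if st[i][4]>80: print('green',st[i],c[i],onz(f,c[i],.065).round(4))
E
```

```text
[ 0.5591 -0.1169  0.1791] 230.8888702422113 [ 0.73  0.65 -0.92  1.76  0.6   1.03  2.04]
exp 317 268
[310 166  20  23 403] [319.2382134  176.41687345] [ 0.5271 -0.1549  0.118 ]
[303 254  32  31 753] [319.14873838 269.27357238] [ 0.5588 -0.1159  0.118 ]
green [    0     0   312   158 24583] [148.74307448  53.67481593] [ 0.5637 -0.2696  0.065 ]
green [ 184  260   90   89 3081] [228.45342421 304.34566699] [ 0.6371 -0.121   0.065 ]
green [467 318  20  15 190] [478.45789474 323.61578947] [0.5079 0.0035 0.065 ]
```

The lever is still at zero: the handle is at (0.5588,-0.1159). The handle positions fit a pivot at (0.6076,-0.0563), with the marker at 146.3°, so the swing is about 85° clockwise. Now to grasp and swing.

move_arm([
  [[0, 0, 1, 0, 0, 0, 1], [0, 0, 1, 0, 0, 0, 1], [0, 0, 1, 0, 0, 0, 1], [0, 0, 1, 0, 0, 0, 1], [0, 0, 0.45, 0, 0, 0, 1], [0, 0, 0, 0, 0, 0, -1], [0, 0, 0, 0, 0, 0, -1], [0, 0, 0, 0, 0, 0, -1], [0, 0, 0, 0, 0, 0, -1], [0, 0, 0, 0, 0, 0, -1]],
], grip_force=30)

```text
clock: 27.55
position: [0.5589, -0.1166, 0.0907]
tool_rot: [3.141, -0.0, -2.253]
force: [-4.1, -0.9, 13.0]
grip_width: 0.0187
finger_force: 29.0
```

move_arm([
  [[0, 0, 0, 0, 0, 0, -1], [0, 0, 0, 0, 0, 0, -1], [-0.02, 0.4, 0, 0, 0, 1, -1], [-0.02, 0.4, 0, 0, 0, 1, -1], [-0.02, 0.4, 0, 0, 0, 1, -1], [-0.02, 0.4, 0, 0, 0, 1, -1], [-0.02, 0.4, 0, 0, 0, 1, -1], [-0.02, 0.4, 0, 0, 0, 1, -1], [-0.02, 0.4, 0, 0, 0, 1, -1], [-0.02, 0.4, 0, 0, 0, 1, -1]],
])

```text
clock: 28.55
position: [0.5306, -0.061, 0.0908]
tool_rot: [-3.141, 0.0, -3.095]
force: [-4.4, 1.8, 9.5]
grip_width: 0.0191
finger_force: 29.5
```

move_arm([
  [[-0.02, 0.4, 0, 0, 0, 1, -1], [-0.02, 0.4, 0, 0, 0, 1, -1], [-0.02, 0.4, 0, 0, 0, 1, -1], [-0.02, 0.4, 0, 0, 0, 1, -1], [-0.02, 0.4, 0, 0, 0, 1, -1], [0, 0, 0, 0, 0, 0, -1], [0, 0, 0, 0, 0, 0, -1], [0, 0, 0, 0, 0, 0, -1], [0, 0, 0, 0, 0, 0, -1], [0, 0, 0, 0, 0, 0, -1]],
])

```text
clock: 29.55
position: [0.5387, -0.0213, 0.0907]
tool_rot: [3.141, -0.001, 2.67]
force: [-5.9, 7.6, 9.7]
grip_width: 0.0195
finger_force: 29.9
```

```bash
sed -i 's/\[.609,-.0545\]/[.6076,-.0563]/' a.py; python3 a.py; python3 - <<'E'
from h import *
s=observe();a=s['tool_rot'][2];d=np.array([.5435,-.0136])-s['position'][:2];print(s['position'],'to target tool x,y mm',1000*d@[np.cos(a),np.sin(a)],1000*d@[np.sin(a),-np.cos(a)])
E
```

```text
0.07726592216116432 153.03592971717774 152.97649258696242 [ 0.31  0.63 -0.52  1.92  0.46  0.71  0.61]
radial 8.710298570520674 tang ccw -4.063189060441248 [-5.9210325   7.57100922  9.71965169]
[ 0.53873358 -0.02126518  0.0907446 ] to target tool x,y mm -0.7633044386045484 8.993954304377143
```

move_arm([
  [[-0.02, 0.25, 0, 0, 0, 0.6, -1], [-0.02, 0.2, 0, 0, 0, 0.5, -1], [0, 0, 0, 0, 0, 0, -1], [0, 0, 0, 0, 0, 0, -1], [0, 0, 0, 0, 0, 0, -1], [0, 0, 0, 0, 0, 0, -1], [0, 0, 0, 0, 0, 0, -1], [0, 0, 0, 0, 0, 0, -1], [0, 0, 0, 0, 0, 0, -1], [0, 0, 0, 0, 0, 0, -1]],
])

```text
clock: 30.55
position: [0.5433, -0.0135, 0.0907]
tool_rot: [3.141, -0.002, 2.555]
force: [-9.8, 9.6, 13.0]
grip_width: 0.0192
finger_force: 30.2
```

```bash
python3 a.py
```

```text
0.07724683651921714 146.38983925922045 146.38223753068382 [ 0.27  0.63 -0.49  1.91  0.44  0.71  0.51]
radial 13.450164150327428 tang ccw -2.5492675365230073 [-9.79048763  9.56828264 12.96301021]
```

move_arm([
  [[0, 0, 0, 0, 0, 0, 1], [0, 0, 0, 0, 0, 0, 1], [0, 0, 0, 0, 0, 0, 1], [0, 0, 0, 0, 0, 0, 1], [0, 0, 0, 0, 0, 0, 1], [0, 0, -1, 0, 0, 0, 1], [0, 0, -1, 0, 0, 0, 1], [0, 0, -1, 0, 0, 0, 1], [0, 0, -1, 0, 0, 0, 1], [0, 0, -1, 0, 0, 0, 1]],
])

```text
clock: 31.55
position: [0.5439, -0.0152, 0.191]
tool_rot: [-3.142, 0.0, 2.554]
force: [-0.7, -0.2, -0.1]
grip_width: 0.0854
finger_force: 0.0
```

```bash
python3 - <<'E'
from h import *
f=snap('wrist','w8');s=f['s'];print(s['position'].round(4),np.degrees(s['tool_rot'][2])%360)
h=cv2.cvtColor(f['color'],cv2.COLOR_RGB2HSV);c0=np.array([.6076,-.0563])
def big(lo,hi,X,z,r=35):
    x,y=proj(f,X).astype(int);m=cv2.inRange(h,np.array(lo),np.array(hi))[max(0,y-r):y+r,x-r:x+r];n,l,st,c=cv2.connectedComponentsWithStats(m)
    i=1+np.argmax(st[1:,4]);p=c[i]+[x-r,max(0,y-r)];P=onz(f,p,z);d=P[:2]-c0;print(p.round(1),st[i],P.round(4),np.linalg.norm(d).round(4),np.degrees(np.arctan2(d[1],d[0]))%360)
big((0,120,190),(8,255,255),[.5435,-.0136,.118],.118);big((40,80,80),(85,255,255),[.5138,.0063,.065],.065)
x,y=proj(f,[.527,-.002,.07]).astype(int);print(x-100,max(0,y-75));print('pivot px',proj(f,[.6076,-.0563,.074]))
cv2.imwrite('pics/fin.png',cv2.resize(f['color'][max(0,y-75):max(0,y-75)+150,x-100:x+100],None,fx=4,fy=4,interpolation=cv2.INTER_CUBIC)[:,:,::-1])
E
```

```text
[ 0.5439 -0.0152  0.191 ] 146.3087387091976
[320.9 260.5] [ 20  23  32  27 634] [ 0.5441 -0.0141  0.118 ] 0.0762 146.38010118793804
[321.  183.9] [ 24  22  24  27 621] [0.5136 0.0066 0.065 ] 0.1131 146.20574747378555
221 133
pivot px [320.3743702  339.79376074]
```

View pics/fin.png

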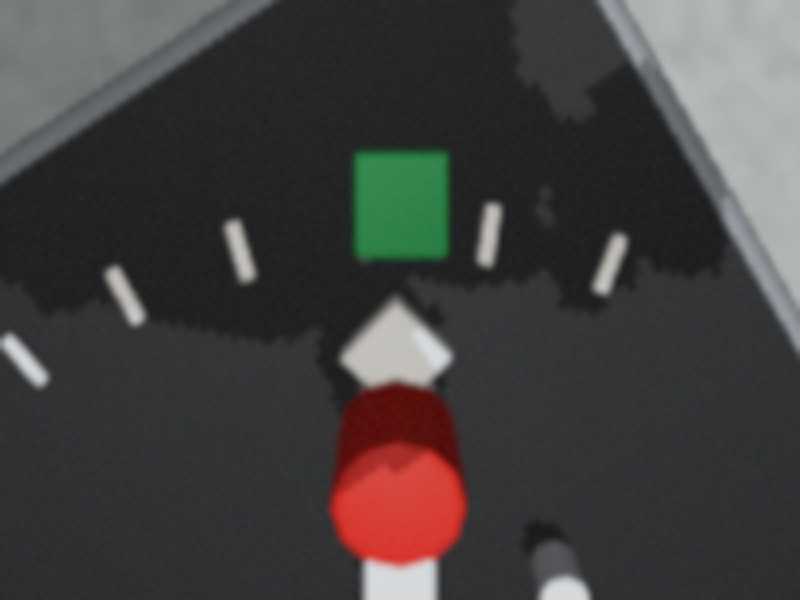

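The tip at (397,298) points at the marker's centre column (about 401). That is roughly 0.3° off, the gripper is clear, and the relay is seated. Handing in.

```bash
python3 -c "
from workcell import job_done
print(job_done())"
```

```text
the job is handed in; nothing more can be done
None
```

I pushed the lever to its zero stop, plugged the blue relay fully home, then set the lever on the green marker (about 0.3° off by camera), and handed the job in at about 32 s of the 72 s allowed; no verdict was shown.

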